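Spit the roasting drum and hang it over the charcoal

TASK

Take the spit by its wooden handle off the two posts of the small charcoal grill, run it through the holes in both ends of the wire roasting drum as that lies on the bench, lift the drum on the spit and lay the spit back in the notches of both posts, either way round, with one post between the two collars and the drum hanging level between the posts; then let go. Carry the drum on the spit alone: the fingers must not touch it. Leave the jar and the saucer beside the drum standing where they are.

Things in the scene. Friction and masses are not known exactly. Their poses are not given: they have to be found in the camera images.
- spit_mid (a point): Point on the spit's axis midway between its two rests on the posts. Spit: straight round steel rod 8 mm thick, 130 g; x runs along it to the handle, z up. Along x from here, mm: rod -105 (tip, tapering over 12 mm) to 105; collars 18 mm in diameter, 4 mm thick, at 72 to 76 and 94 to 98 (the 18 mm gap goes over a 5 mm post); handle 105 to 203. It starts loose in the notches.
- spit_handle (a point): Middle of the handle, 150 mm along x from spit_mid, on the axis; same axes. A wooden bar 98 mm long, 18 x 18 mm square, its sides facing the spit's y and z. Grip it across y, firmly: the loaded spit pulls its tip down with about 0.4 N m.
- drum_mid (a point): Centre of the drum: six-sided steel wire cage, 90 mm across flats (104 across corners), 110 mm long (x, its axis), about 160 g, loose on the bench on one flat, axis level 45 mm up. Alike at both ends: a 3 mm end plate with a central six-sided hole 24 mm across flats; empty between. On the spit it hangs with its centre 8 mm below the rod's axis and can slide along the rod.
- grill_mid (a point): Midway between the grill's two posts, on the axis of a seated spit, 170 mm above the bench. Fixed steel trough 165 (x) x 130 mm (y), rim 92 mm high; x runs from post to post. Posts alike, 5 mm thick, 30 wide, centred at x = -85 and 85 mm on the outer ends; notch 12 mm wide, floor 166 mm high, straight to 177, then flaring to 34 mm wide at the top, 194 mm high.
- jar_mid (a point): Middle of a brown glass jar, 60 mm in diameter, 105 mm high, standing in line with the drum's axis near one of its ends (either one, by the start), where it bars the way for the spit. z up.
- saucer_mid (a point): Middle of a white saucer, 72 mm in diameter, 14 mm high, in line with the drum's axis near its other end; low enough for the spit and the fingertips to pass over. z up. A tin 54 mm in diameter, 85 mm high, also stands beside the drum on the robot's side, 100 to 120 mm from its axis.

How it is judged:
On the way, in this order (a step that is already met when the one before it is completed fails the run):
1. the spit runs through both ends of the drum while the drum still lies on the bench near its place (distance between spit_mid and drum_mid below 0.032 m and angle between the x axis of spit_mid and the x axis of drum_mid, either way round below 0.2 rad and height (world z) of drum_mid below 0.055 m and distance of drum_mid from where it was at the start of the episode below 0.05 m), for 0.1 s.
2. the drum is lifted clear of the bench on the spit (height (world z) of drum_mid above 0.12 m and distance between spit_mid and drum_mid below 0.04 m), for 0.2 s.
At the end, for the whole second after the job is handed in: Spit seated in both notches (spit_mid within 11 mm of grill_mid, axis within 0.06 rad), either way round; drum threaded on it (within 13 mm and 0.12 rad of its axis), its centre within 30 mm of midway between the posts, not resting on the grill; all released and at rest (distance between spit_mid and grill_mid below 0.011 m and angle between the x axis of spit_mid and the x axis of grill_mid, either way round below 0.06 rad and x of drum_mid in the frame of grill_mid between -0.03 and 0.03 m and y of drum_mid in the frame of spit_mid between -0.013 and 0.013 m and z of drum_mid in the frame of spit_mid between -0.013 and 0.013 m and angle between the x axis of drum_mid and the x axis of spit_mid, either way round below 0.12 rad and contact force between drum and grill below 0.3 N and linear speed of drum below 0.03 m/s and linear speed of spit below 0.02 m/s); the robot touches nothing.
It fails at once if the fingers press on the drum (contact force between the fingers and drum above 1.5 N).
It fails at once if the jar is moved by more than 3 cm or tipped (distance of jar_mid from where it was at the start of the episode above 0.03 m or angle between jar_mid's own z axis and vertical above 0.4 rad).
It fails at once if the saucer is moved by more than 3 cm or tipped (distance of saucer_mid from where it was at the start of the episode above 0.03 m or angle between saucer_mid's own z axis and vertical above 0.4 rad).
It also fails if it takes over 61 s, if anything falls off the work surface, if the arm or the gripper's body presses on something with over 40 N, if the wrist force passes 120 N, or if a joint passes its speed limit or range.

ROBOT

A 6-joint arm with a two-finger parallel gripper is mounted at the origin on the work surface. World frame = base frame: x ahead of the robot, y to its left, z up, the work surface at z = 0. Lengths are in m, angles in rad, forces in N, time in s.
With the tool pointing down it reaches from about 0.225 to 0.875 m from the base axis. Payload 3.4 kg.
Tool frame: the origin (TCP) lies between the finger pads; the fingertips stand 11 mm ahead of it and the grasp point (between the pads) lies 8 mm behind it; z points along the fingers, y is the line along which they close (so a half turn about z gives the same grasp; the last joint's range is limited). The gripper opens to 85 mm and grips with 20 to 120 N. Pads are 22 mm wide; open, the fingers measure 114 mm over their backs; the gripper's body (76 mm by 85 mm) begins 54 mm behind the grasp point. The pads swing forward as they close: fully open they stand 13 mm farther back than shut.
Start: joints at [-1.33, 0.276, 1.505, -0, 1.361, -0.121], TCP at [0.204, -0.538, 0.242] pointing down, gripper open.
Joint ranges: [-2.89, 2.89], [-0.75, 2.08], [0.22, 2.7], [-1.18, 4.32], [0.11, 2.71], [-2.7, 2.7]. Speed limits (rad/s): [2.57, 2.57, 3.14, 3.14, 3.14, 3.14].

INTERFACE

Orientations are given as a unit quaternion [w, x, y, z].
In Python, from rig import sensors, eyes, manip gives the robot as it stands.
- The arm moves only by the tool drive_tool, never from a script. Its argument "deltas" is a list of rows, each an object with "linear": the shift along the world's x, y, z in mm, a list of three; "twist": the turn about the world's z in degrees; "claw": the opening, from 0 (shut) to 1 (fully open). In form: [{"linear": [tx, ty, tz], "twist": twist, "claw": claw}, ...]. A call has 1 to 12 rows; each row is the pose to reach, as a shift and turn from the pose commanded when the call began; what a row does not reach only later rows make up. A row lasts 1/12 s, in which the tool goes at most 41.7 mm and 7.16 degrees, less where a joint would pass 70% of its speed; a pose out of reach is approached as far as the arm can. A call with a gripper value outside its range is refused whole. The fingers move at their own pace and stop on an object; "squeeze" is the grip in N (left out, the last holds). Time passes only in rows, so rows that repeat a pose let the fingers close. It gives the time, the measured TCP pose, the force, the opening and the grip force at its end, in the units of the state.
- sensors.get_state(): the state, without advancing time (a new reading comes with each control period).
- eyes.get_image(name): name is "scene" or "top" or "wrist"; returns the picture (480x640x3 uint8, red, green, blue); there is no depth.
- eyes.camera_model(name): a dict with "intrinsics" (3x3 intrinsics, pixels), "R" (3x3) and "t" (3): a world point X has camera coordinates R X + t. Camera axes: x right, y down, z forward; pixel columns grow to the right and rows downward; lengths in m; the calibration is good to about 2 mm. A picture is of the moment at which its call begins: read the wrist's pose just before it. camera_model takes no time and is no camera call; for the wrist camera it gives the pose at the moment of the call.
- manip.sign_off(): hands the job in; it is judged then, once.
The state is a dict: "clock": time; "qpos": joint angles; "qd": joint speeds; "effort": joint torques, N m; "position": TCP position; "ee_rot": TCP orientation; "contact_force": force on the tool from outside, world axes, zero at the start; "moment": the same for the moment, N m; "width": finger opening in m; "gripper_force": force on a finger pad.
Only numpy, scipy, OpenCV 4.12 (cv2) and the standard library are available. Lean on these libraries where they do the work, as an engineer would, in place of code of your own. Each camera call takes 0.05 s, during which the arm holds its last target. There are 200 camera calls.

## Working session

There is one attempt and no reset: what is moved stays moved. The work goes in short steps, Python scripts to look and compute and a tool call to move; the robot and the scene stay as the last step left them, time stands still between calls to the robot, and variables do not carry over. Pictures are saved under pics/ and viewed, at most 10 in all, crops included, and the job is handed in when it is done.

Besides the shell and the picture viewer there is one more tool, called after ">>>" as name(argument=value, ...), one argument or row to a line, values as JSON. drive_tool: Moves the arm, as the interface text tells. Its arguments: {"type":"object","properties":{"deltas":{"type":"array","items":{"type":"object","properties":{"linear":{"type":"array","items":{"type":"number"}},"twist":{"type":"number"},"claw":{"type":"number"}}}},"squeeze":{"type":"number"}},"required":["deltas"]}

```bash
mkdir -p pics; python3 - <<'E'
from rig import sensors, eyes
import cv2
for n in ("top","scene"):
    cv2.imwrite(f"pics/{n}0.png",eyes.get_image(n)[:,:,::-1])
    m=eyes.camera_model(n);print(n,m)
s=sensors.get_state();print(s)
E
```

```text
top {'intrinsics': array([[433.48193272,   0.        , 308.18797505],
       [  0.        , 433.48193272, 238.47863585],
       [  0.        ,   0.        ,   1.        ]]), 'R': array([[-0.01354956, -0.99939033,  0.03217729],
       [-0.99226404,  0.00946748, -0.12378383],
       [ 0.12340373, -0.03360559, -0.99178737]]), 't': array([-0.03828926,  0.56557815,  0.75811545])}
scene {'intrinsics': array([[544.77803396,   0.        , 321.93815101],
       [  0.        , 544.77803396, 246.91176038],
       [  0.        ,   0.        ,   1.        ]]), 'R': array([[ 0.20138259,  0.97945151, -0.01094509],
       [ 0.70734428, -0.15314675, -0.69007981],
       [-0.67757592,  0.13122811, -0.72365051]]), 't': array([-0.06882687, -0.30910661,  1.44494777])}
{'clock': 0.1, 'qpos': array([-1.32999111e+00,  2.76530575e-01,  1.50599305e+00,  1.43999648e-05,
        1.36067489e+00, -1.20995162e-01]), 'qd': array([ 0.00082324, -0.00331614, -0.00418969, -0.00051059,  0.00188959,
       -0.00055071]), 'effort': array([ 3.25031302e-03, -4.17698264e+01, -2.46404922e+01,  1.60380807e-05,
        5.82660708e-03,  1.01513388e-05]), 'position': array([ 0.20342365, -0.53734746,  0.24153223]), 'ee_rot': array([-8.01911667e-04,  9.83682088e-01,  1.79913604e-01, -4.10430187e-05]), 'contact_force': array([ 0.36124876, -0.72520109,  0.28681774]), 'moment': array([ 0.00476745, -0.03769476,  0.00266846]), 'gripper_force': 0.0, 'width': 0.08505463793128522}
```

View pics/top0.png

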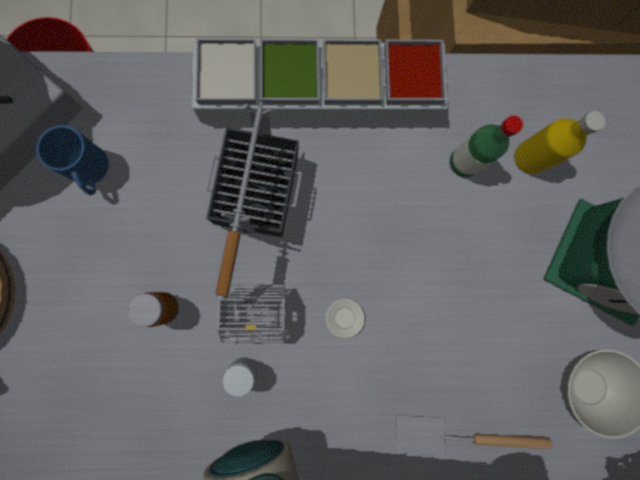

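View pics/scene0.png

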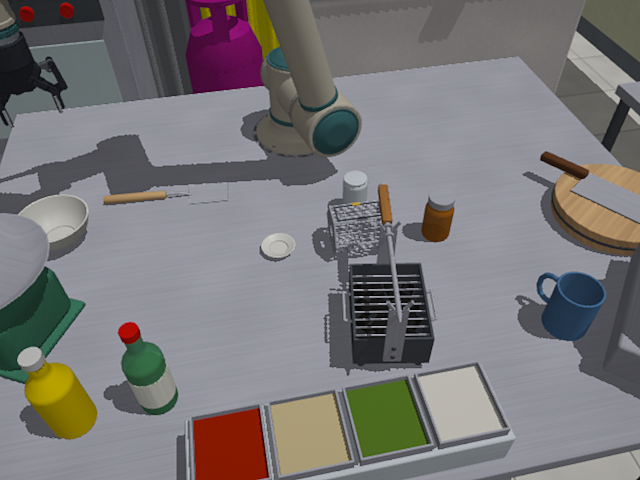

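The top view shows the spit with its handle end at (222,296), collar end at (237,230) and tip at (259,108). The drum is centred near (252,315), the jar is at (150,310) on the +y side, the saucer at (344,318) and the tin at (238,380). The scene view agrees, so the spit has to enter from the saucer side (-y).

```bash
cat > h.py <<'E'
import numpy as np, cv2
from rig import sensors, eyes
def ray(m,u,v):
    d=m["R"].T@np.linalg.inv(m["intrinsics"])@np.array([u,v,1.]); return -m["R"].T@m["t"],d
def atz(m,u,v,z):
    c,d=ray(m,u,v); return c+d*(z-c[2])/d[2]
def proj(m,X):
    p=m["intrinsics"]@(m["R"]@np.asarray(X)+m["t"]); return p[:2]/p[2]
def tri(obs):
    A=np.zeros((3,3));b=np.zeros(3)
    for m,u,v in obs:
        c,d=ray(m,u,v);d=d/np.linalg.norm(d);P=np.eye(3)-np.outer(d,d);A+=P;b+=P@c
    return np.linalg.solve(A,b)
E
python3 - <<'E'
from h import *
np.set_printoptions(precision=3,suppress=True)
t=eyes.camera_model("top");s=eyes.camera_model("scene")
for n,u,v,z in [("hend",222,296,.17),("hstart",235,233,.17),("tip",259,108,.17),("jar lid",145,310,.105),("saucer",344,318,.012),("tin top",238,380,.085),("drum tl",220,292,.09),("drum tr",285,292,.09),("drum bl",219,342,.045),("drum br",286,342,.045)]:
    print(n,atz(t,u,v,z))
print("tri hend",tri([(t,222,296),(s,384,186)]),"hstart",tri([(t,235,233),(s,387,221)]))
a=cv2.imread("pics/top0.png")[90:360,195:315];b=cv2.imread("pics/scene0.png")[170:370,310:470]
a=cv2.resize(a,None,fx=2.2,fy=2.2,interpolation=3);b=cv2.resize(b,None,fx=3,fy=3,interpolation=3)
o=np.zeros((600,760,3),np.uint8);o[:a.shape[0],:a.shape[1]]=a;o[:b.shape[0],a.shape[1]:a.shape[1]+b.shape[1]]=b
cv2.imwrite("pics/crop0.png",o);print(a.shape,b.shape)
E
```

```text
hend [0.464 0.089 0.17 ]
hstart [0.558 0.07  0.17 ]
tip [0.756 0.034 0.17 ]
jar lid [0.442 0.223 0.105]
saucer [ 0.419 -0.11   0.012]
tin top [0.326 0.075 0.085]
drum tl [0.47  0.105 0.09 ]
drum tr [ 0.468 -0.003  0.09 ]
drum bl [0.383 0.114 0.045]
drum br [ 0.381 -0.003  0.045]
tri hend [0.464 0.092 0.172] hstart [0.558 0.072 0.173]
(594, 264, 3) (600, 480, 3)
```

View pics/crop0.png

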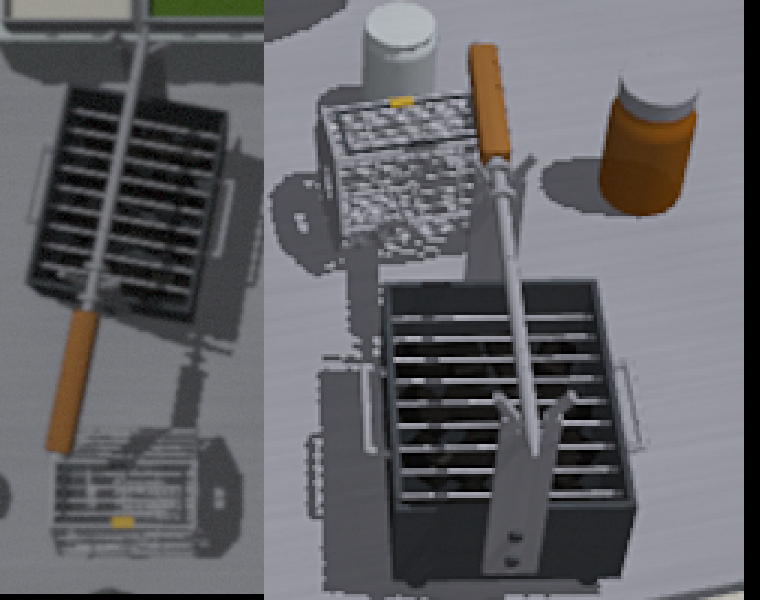

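The crop shows the spit seated at about 10.7° off world x, its handle toward the robot, and the drum with its axis along y (yellow tag on its robot-side top edge). The handle triangulates to z = 0.172 with a length of 96 mm, which fits the sizes given. Next I move to a look pose above both.

>>> drive_tool(
  deltas=[
    {"linear":[20,30,20],"twist":-5,"claw":1},
    {"linear":[220,560,150],"twist":-31,"claw":1},
    {"linear":[220,560,150],"twist":-31,"claw":1},
    {"linear":[220,560,150],"twist":-31,"claw":1},
    {"linear":[220,560,150],"twist":-31,"claw":1},
    {"linear":[220,560,150],"twist":-31,"claw":1},
    {"linear":[220,560,150],"twist":-31,"claw":1},
    {"linear":[220,560,150],"twist":-31,"claw":1},
    {"linear":[220,560,150],"twist":-31,"claw":1},
    {"linear":[220,560,150],"twist":-31,"claw":1},
    {"linear":[220,560,150],"twist":-31,"claw":1},
    {"linear":[220,560,150],"twist":-31,"claw":1},
  ],
  squeeze=120,
)

```text
clock: 1.1
position: [0.381, -0.088, 0.3652]
ee_rot: [0.0, 0.996, -0.09, 0.0]
contact_force: [1.8, -0.9, -0.5]
width: 0.0853
gripper_force: 0.0
```

>>> drive_tool(
  deltas=[
    {"linear":[45,110,40],"twist":-5,"claw":1},
    {"linear":[45,110,40],"twist":-5,"claw":1},
    {"linear":[45,110,40],"twist":-5,"claw":1},
    {"linear":[45,110,40],"twist":-5,"claw":1},
    {"linear":[45,110,40],"twist":-5,"claw":1},
    {"linear":[45,110,40],"twist":-5,"claw":1},
  ],
)

```text
clock: 1.6
position: [0.4257, 0.0198, 0.4042]
ee_rot: [0.001, 0.991, -0.132, -0.001]
contact_force: [0.2, -0.0, -0.3]
width: 0.0854
gripper_force: 0.0
```

```bash
python3 - <<'E'
from h import *
import pickle
m=eyes.camera_model("wrist");im=eyes.get_image("wrist");pickle.dump(m,open("w1.pkl","wb"))
cv2.imwrite("pics/w1.png",im[:,:,::-1])
for n,X in [("hend",(.464,.09,.17)),("hst",(.558,.071,.17)),("drum",(.43,.052,.045)),("jar",(.442,.223,.1)),("saucer",(.419,-.11,.01))]: print(n,proj(m,X).round())
E
```

```text
hend [234. 179.]
hst [217.  59.]
drum [296. 180.]
jar [135. 221.]
saucer [428. 149.]
```

View pics/w1.png

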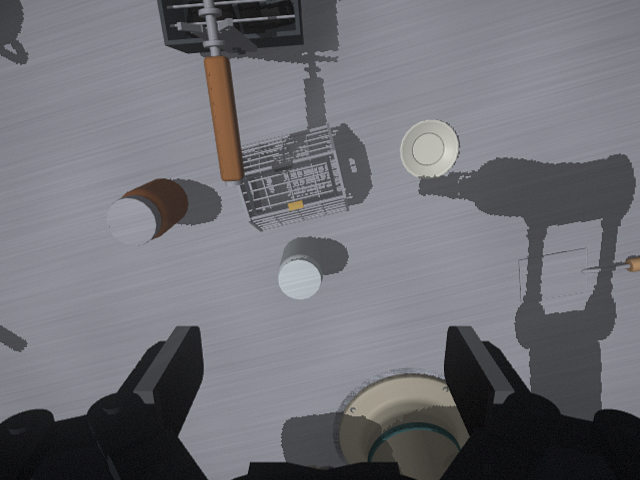

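Handle ends at (232,180) and (217,57) match the predicted projections. Next I enlarge the drum.

```bash
python3 - <<'E'
import cv2
a=cv2.imread("pics/w1.png")[115:240,225:385]
cv2.imwrite("pics/w1c.png",cv2.resize(a,None,fx=4.6,fy=4.6,interpolation=cv2.INTER_CUBIC))
E
```

```text
(no output)
```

View pics/w1c.png

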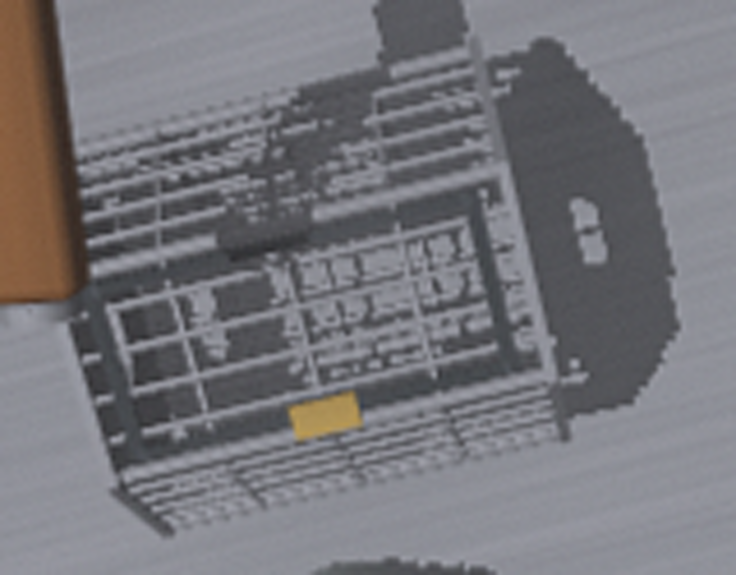

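The crop shows the drum's top-flat corners at full-image (334,152), (345,198) and (252,218), and its side corners at (328,124), (348.5,209.6) and (261,231).

```bash
python3 - <<'E'
from h import *
import pickle
from scipy.optimize import least_squares
np.set_printoptions(precision=4,suppress=True)
m=pickle.load(open("w1.pkl","rb"));t=eyes.camera_model("top")
# local: a along axis (+y-ish), b perpendicular (+x-ish)
pts=[(-55,26,90,334.3,152.),(-55,-26,90,345.2,197.6),(55,-26,90,252.2,218.3),(-55,52,45,328.3,123.7),(-55,-52,45,348.5,209.6),(55,-52,45,260.9,230.9)]
def W(p,a,b,z):
    c,s=np.cos(p[2]),np.sin(p[2]);return np.array([p[0]+b*c-a*s,p[1]+b*s+a*c,z])
def f(p): return np.concatenate([proj(m,W(p,a/1e3,b/1e3,z/1e3))-(u,v) for a,b,z,u,v in pts])
r=least_squares(f,[.43,.05,0]);print(r.x,np.degrees(r.x[2]),r.fun.round(1))
print("top check",[proj(t,W(r.x,a,b,z)).round(1) for a,b,z in((-.055,-.026,.09),(.055,-.026,.09),(-.055,.052,.045))])
for n,u,v,z in [("hend",232,181,.172),("hst",217,57,.172),("saucer",429,149,.012),("jar",134,221,.105),("tin",300,280,.085)]: print(n,atz(m,u,v,z))
# spit: joint fit of handle ends + tip in top + scene
s=eyes.camera_model("scene")
obs=[(t,203,222,296),(t,105,235.5,233),(m,203,231.5,181),(m,105,217,57),(s,203,384,186),(s,105,387.5,222)]
def g(p): return np.concatenate([proj(M,[p[0]-l*1e-3*np.cos(p[2]),p[1]-l*1e-3*np.sin(p[2]),p[3]])-(u,v) for M,l,u,v in obs])
r=least_squares(g,[.658,.052,-.187,.17]);p=r.x;print("spit mid",p,np.degrees(p[2]),r.fun.round(1)); print("handle",p[0]-.15*np.cos(p[2]),p[1]-.15*np.sin(p[2]))
st=sensors.get_state();print(st["position"],st["ee_rot"])
E
```

```text
[ 0.432   0.0541 -0.0299] -1.7118526523725914 [ 1.4 -2.4  1.4  0.2 -4.2  2.8  0.9 -1.4  0.8  1.1 -0.4  0.6]
top check [array([283.6, 330.9]), array([216.9, 329.9]), array([285.2, 284.1])]
hend [0.463  0.0914 0.172 ]
hst [0.559  0.0705 0.172 ]
saucer [ 0.4189 -0.1112  0.012 ]
jar [0.4427 0.2217 0.105 ]
tin [0.324  0.0756 0.085 ]
spit mid [ 0.6616  0.0485 -0.2145  0.1714] -12.288648422298149 [-2.   0.2 -0.9 -0.9  0.2 -0.3 -0.3  0.2 -2.   0.1 -1.9  0.4]
handle 0.5150166631600794 0.0804331724834853
[0.4255 0.0192 0.404 ] [ 0.0005  0.9911 -0.1332 -0.0009]
```

>>> drive_tool(
  deltas=[
    {"linear":[40,28,-20],"twist":4,"claw":1},
    {"linear":[70,50,-40],"twist":4,"claw":1},
    {"linear":[89,62,-70],"twist":4,"claw":1},
    {"linear":[89,62,-105],"twist":4,"claw":1},
    {"linear":[89,62,-140],"twist":4,"claw":1},
    {"linear":[89,62,-170],"twist":4,"claw":1},
    {"linear":[89,62,-195],"twist":4,"claw":1},
    {"linear":[89,62,-215],"twist":4,"claw":1},
    {"linear":[89,62,-230],"twist":4,"claw":1},
    {"linear":[89,62,-242],"twist":4,"claw":1},
    {"linear":[89,62,-242],"twist":4,"claw":1},
    {"linear":[89,62,-242],"twist":4,"claw":1},
  ],
)

```text
clock: 2.65
position: [0.5144, 0.0801, 0.1621]
ee_rot: [0.0, 0.995, -0.1, -0.001]
contact_force: [0.2, 0.4, 0.3]
width: 0.085
gripper_force: 0.0
```

```bash
python3 - <<'E'
from h import *
import pickle
m=eyes.camera_model("wrist");im=eyes.get_image("wrist")
t=eyes.get_image("top")[60:320,160:380]
a=cv2.resize(im,(400,300));o=np.zeros((560,800,3),np.uint8);o[:300,:400]=a
b=cv2.resize(t,None,fx=1.8,fy=1.8,interpolation=3);o[:b.shape[0],400:400+b.shape[1]]=b
cv2.imwrite("pics/g.png",o[:,:,::-1]);s=sensors.get_state();print(s["position"],s["ee_rot"],s["contact_force"])
E
```

```text
[0.51566967 0.08084592 0.16356722] [ 3.98682037e-05  9.95074425e-01 -9.91287804e-02  6.09812471e-04] [ 1.27136857  0.23205467 -0.47595759]
```

View pics/g.png

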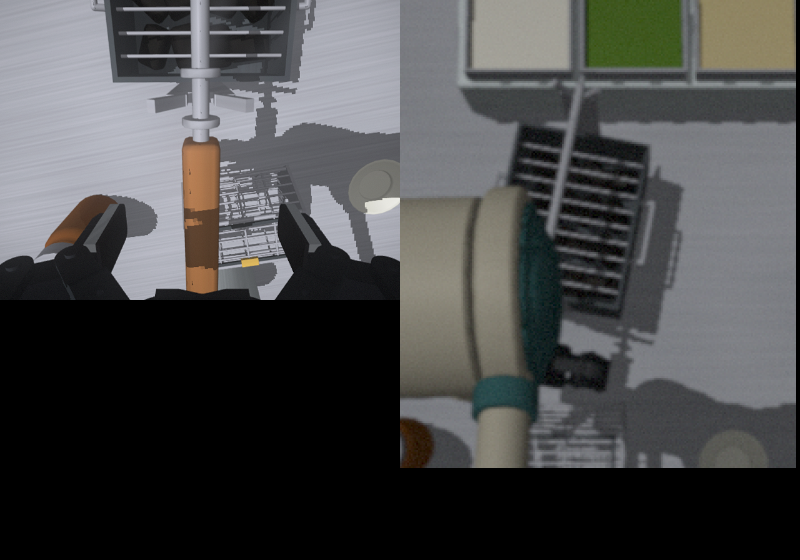

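The wrist view shows the handle centred between the pads and straight in the image (x≈200 of 400 all along). Closing.

>>> drive_tool(
  deltas=[
    {"linear":[0,0,0],"twist":0,"claw":0},
    {"linear":[0,0,0],"twist":0,"claw":0},
    {"linear":[0,0,0],"twist":0,"claw":0},
    {"linear":[0,0,0],"twist":0,"claw":0},
    {"linear":[0,0,0],"twist":0,"claw":0},
    {"linear":[0,0,0],"twist":0,"claw":0},
    {"linear":[0,0,0],"twist":0,"claw":0},
    {"linear":[0,0,0],"twist":0,"claw":0},
  ],
  squeeze=120,
)

```text
clock: 3.42
position: [0.5153, 0.0821, 0.1631]
ee_rot: [-0.0, 0.995, -0.098, 0.0]
contact_force: [-0.1, -1.0, 2.3]
width: 0.0161
gripper_force: 117.1
```

```bash
python3 - <<'E'
from h import *
import pickle
m=eyes.camera_model("wrist");im=eyes.get_image("wrist")
cv2.imwrite("pics/g2.png",im[:,:,::-1]);s=sensors.get_state();print(s["position"],2*np.degrees(np.arctan2(s["ee_rot"][2],s["ee_rot"][1])),s["contact_force"],s["width"])
p=s["position"];y=2*np.arctan2(s["ee_rot"][2],s["ee_rot"][1])
pickle.dump(m,open("g2.pkl","wb"))
for l in (105,94,85,76,72,0): 
    d=(150-l)/1e3; print(l,proj(m,[p[0]+d*np.cos(y),p[1]+d*np.sin(y),.17]).round(1))
E
```

```text
[0.51527398 0.08206393 0.16305917] -11.264135672785976 [-1.23287678  0.23859739  1.79920275] 0.015754316349251896
105 [325.  226.5]
94 [325.  190.9]
85 [325.  160.3]
76 [325.  128.3]
72 [325.  113.6]
0 [ 325.1 -217.6]
```

View pics/g2.png

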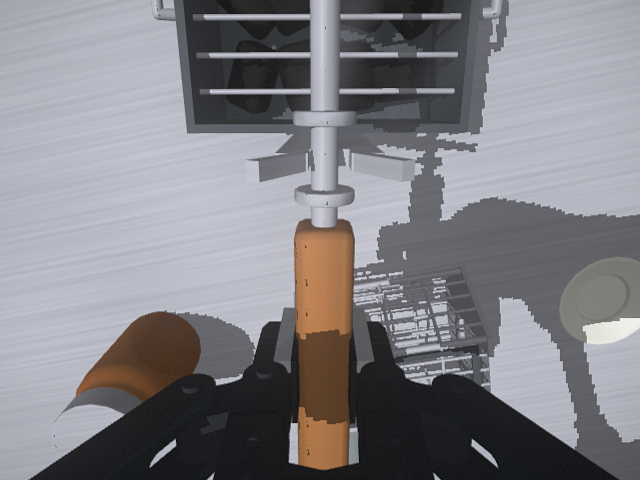

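The grasp is good: collars at rows 118 and 196 against 121 and 197 predicted for a grip at 150 mm. The return pose is therefore TCP (0.515, 0.082, 0.163) at yaw -11.3°. Now I lift, swing by +98.8° and go to the saucer side.

>>> drive_tool(
  deltas=[
    {"linear":[0,0,8],"twist":0,"claw":0},
    {"linear":[0,0,22],"twist":0,"claw":0},
    {"linear":[0,0,45],"twist":0,"claw":0},
    {"linear":[0,0,75],"twist":0,"claw":0},
    {"linear":[0,0,105],"twist":0,"claw":0},
    {"linear":[0,-5,125],"twist":2,"claw":0},
    {"linear":[-4,-20,130],"twist":6,"claw":0},
    {"linear":[-9,-38,130],"twist":11,"claw":0},
    {"linear":[-14,-56,130],"twist":16,"claw":0},
    {"linear":[-19,-74,130],"twist":21,"claw":0},
    {"linear":[-24,-92,130],"twist":26,"claw":0},
    {"linear":[-29,-110,130],"twist":31,"claw":0},
  ],
)

```text
clock: 4.47
position: [0.4854, -0.0288, 0.2928]
ee_rot: [-0.0, 0.985, 0.174, -0.0]
contact_force: [1.1, -1.0, -1.6]
width: 0.0161
gripper_force: 117.2
```

>>> drive_tool(
  deltas=[
    {"linear":[-5,-19,0],"twist":5,"claw":0},
    {"linear":[-11,-40,0],"twist":11,"claw":0},
    {"linear":[-17,-62,0],"twist":17,"claw":0},
    {"linear":[-23,-85,0],"twist":23,"claw":0},
    {"linear":[-29,-108,0],"twist":29,"claw":0},
    {"linear":[-35,-131,0],"twist":35,"claw":0},
    {"linear":[-41,-154,0],"twist":41,"claw":0},
    {"linear":[-47,-177,0],"twist":47,"claw":0},
    {"linear":[-53,-200,0],"twist":53,"claw":0},
    {"linear":[-59,-221,0],"twist":58,"claw":0},
    {"linear":[-64,-240,0],"twist":63,"claw":0},
    {"linear":[-69,-253,0],"twist":67.8,"claw":0},
  ],
)

```text
clock: 5.47
position: [0.4166, -0.283, 0.2928]
ee_rot: [0.0, 0.721, 0.693, -0.0]
contact_force: [-0.2, 0.0, -2.0]
width: 0.016
gripper_force: 117.2
```

>>> drive_tool(
  deltas=[
    {"linear":[0,0,-10],"twist":0,"claw":0},
    {"linear":[0,0,-40],"twist":0,"claw":0},
    {"linear":[0,0,-75],"twist":0,"claw":0},
    {"linear":[0,0,-110],"twist":0,"claw":0},
    {"linear":[0,0,-145],"twist":0,"claw":0},
    {"linear":[0,0,-180],"twist":0,"claw":0},
    {"linear":[0,0,-210],"twist":0,"claw":0},
    {"linear":[0,0,-235],"twist":0,"claw":0},
    {"linear":[0,0,-250],"twist":0,"claw":0},
    {"linear":[0,0,-255],"twist":0,"claw":0},
    {"linear":[0,0,-255],"twist":0,"claw":0},
    {"linear":[0,0,-255],"twist":0,"claw":0},
  ],
)

```text
clock: 6.47
position: [0.4177, -0.281, 0.0382]
ee_rot: [0.0, 0.722, 0.692, 0.0]
contact_force: [-1.0, -0.4, -0.5]
width: 0.016
gripper_force: 117.3
```

```bash
cat > look.py <<'E'
from h import *
import sys
o=np.zeros((600,800,3),np.uint8)
k=sys.argv[1]
s=sensors.get_state();p=s["position"];q=s["ee_rot"];y=2*np.arctan2(q[2],q[1])
print(p.round(4),np.degrees(y).round(2),q.round(4),s["contact_force"].round(1),s["moment"].round(2),s["width"].round(4),s["clock"])
for n,(a,b,c,d),f,(r,cc) in [("top",eval(sys.argv[2]),0,(0,0)),("scene",eval(sys.argv[3]),0,(300,0)),("wrist",(0,480,0,640),0,(0,400))]:
    m=eyes.camera_model(n);im=eyes.get_image(n);cv2.imwrite(f"pics/{k}_{n}.png",im[:,:,::-1])
    z=im[a:b,c:d];f=min(300/(b-a),400/(d-c));z=cv2.resize(z,None,fx=f,fy=f,interpolation=3)[:300,:400]
    o[r:r+z.shape[0],cc:cc+z.shape[1]]=z; print(n,"scale",round(f,2),{l:proj(m,p+[(150-l)/1e3*np.cos(y),(150-l)/1e3*np.sin(y),.007]).round(1).tolist() for l in(203,96,74,0,-105)})
cv2.imwrite(f"pics/{k}.png",o[:,:,::-1])
E
python3 look.py p1 "(260,380,200,400)" "(160,280,220,380)"
```

```text
Traceback (most recent call last):
  File "look.py", line 6, in <module>
    print(p.round(4),np.degrees(y).round(2),q.round(4),s["contact_force"].round(1),s["moment"].round(2),s["width"].round(4),s["clock"])
                                                                                                        ^^^^^^^^^^^^^^^^
AttributeError: 'float' object has no attribute 'round'
```

```bash
sed -i 's/s\["width"\].round(4)/s["width"]/' look.py; python3 look.py p1 "(260,380,200,400)" "(160,280,220,380)"
```

```text
[ 0.4177 -0.281   0.0382] 87.51 [3.000e-04 7.223e-01 6.916e-01 1.000e-04] [-1.  -0.4 -0.5] [-0.1   0.01  0.  ] 0.01601074079602603 6.4667
top scale 2.0 {203: [470.9, 319.3], 96: [411.6, 317.6], 74: [399.4, 317.3], 0: [358.0, 316.1], -105: [298.9, 314.4]}
scene scale 2.5 {203: [165.2, 249.2], 96: [219.2, 242.7], 74: [230.1, 241.4], 0: [266.7, 237.0], -105: [317.7, 230.8]}
wrist scale 0.62 {203: [324.0, 474.7], 96: [323.9, 199.3], 74: [323.8, 123.3], 0: [323.6, -212.7], -105: [323.1, -1117.4]}
```

View pics/p1.png

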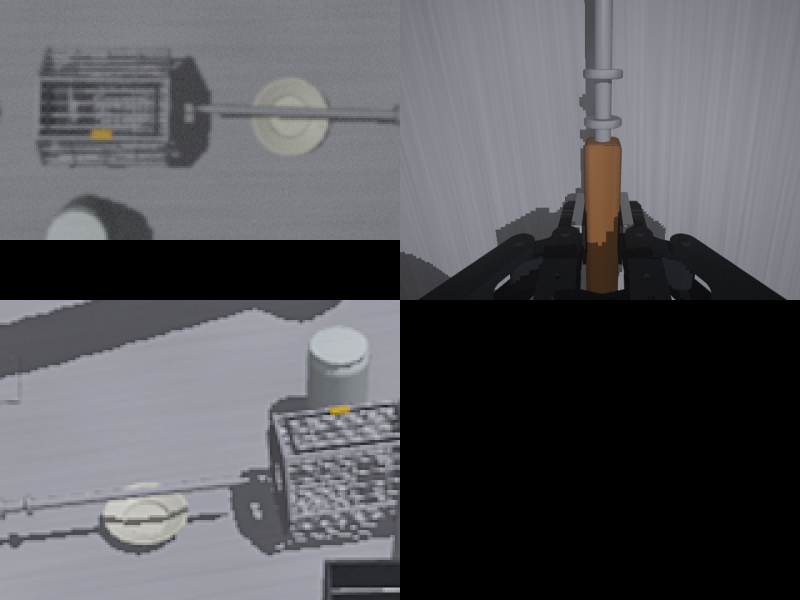

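The top view puts the rod tip at (297.5,313.5), in line with the end-plate centre (283.5,315). The scene view puts the tip at (317,232), with the hole at (332,229) on the rod's line. Inserting now.

>>> drive_tool(
  deltas=[
    {"linear":[0,7,0],"twist":0,"claw":0},
    {"linear":[1,16,0],"twist":0,"claw":0},
    {"linear":[1,25,0],"twist":0,"claw":0},
    {"linear":[1.5,34,0],"twist":0,"claw":0},
    {"linear":[2,43,0],"twist":0,"claw":0},
    {"linear":[2,52,0],"twist":0,"claw":0},
    {"linear":[2.5,61,0],"twist":0,"claw":0},
    {"linear":[3,70,0],"twist":0,"claw":0},
    {"linear":[3.5,80,0],"twist":0,"claw":0},
    {"linear":[4,90,0],"twist":0,"claw":0},
    {"linear":[4.5,100,0],"twist":0,"claw":0},
    {"linear":[4.5,100,0],"twist":0,"claw":0},
  ],
)

```text
clock: 7.62
position: [0.421, -0.1788, 0.0376]
ee_rot: [-0.001, 0.722, 0.692, 0.0]
contact_force: [-0.4, 0.0, -1.7]
width: 0.0162
gripper_force: 117.3
```

```bash
python3 look.py p2 "(260,380,200,400)" "(160,280,280,440)"
```

```text
[ 0.421  -0.1788  0.0376] 87.61 [-0.001   0.7217  0.6922  0.    ] [-0.4  0.  -1.7] [-0.13  0.08  0.03] 0.016183307878867778 7.6167
top scale 2.0 {203: [414.2, 318.3], 96: [354.4, 316.7], 74: [342.1, 316.3], 0: [300.4, 315.2], -105: [240.9, 313.6]}
scene scale 2.5 {203: [216.8, 242.8], 96: [269.7, 236.4], 74: [280.5, 235.1], 0: [316.3, 230.7], -105: [366.3, 224.6]}
wrist scale 0.62 {203: [322.9, 473.7], 96: [322.4, 195.5], 74: [322.2, 118.8], 0: [321.6, -221.1], -105: [319.8, -1139.2]}
```

View pics/p2.png

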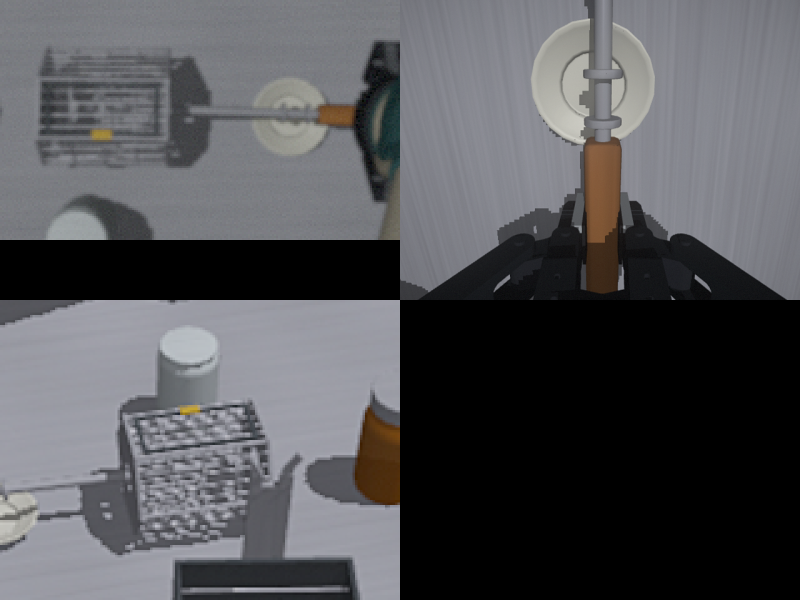

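The drum hasn't moved and the tip is inside it. Continuing to the far plate.

>>> drive_tool(
  deltas=[
    {"linear":[0,6,0],"twist":0,"claw":0},
    {"linear":[1,14,0],"twist":0,"claw":0},
    {"linear":[1,22,0],"twist":0,"claw":0},
    {"linear":[1.5,30,0],"twist":0,"claw":0},
    {"linear":[2,38,0],"twist":0,"claw":0},
    {"linear":[2,46,0],"twist":0,"claw":0},
    {"linear":[2.5,54,0],"twist":0,"claw":0},
    {"linear":[3,62,0],"twist":0,"claw":0},
    {"linear":[3.5,70,0],"twist":0,"claw":0},
    {"linear":[3.5,78,0],"twist":0,"claw":0},
    {"linear":[3.5,83,0],"twist":0,"claw":0},
    {"linear":[3.5,83,0],"twist":0,"claw":0},
  ],
)

```text
clock: 8.77
position: [0.4248, -0.0969, 0.0377]
ee_rot: [-0.0, 0.722, 0.692, -0.0]
contact_force: [-0.3, -0.3, -0.8]
width: 0.0159
gripper_force: 117.3
```

```bash
python3 look.py p3 "(260,380,160,360)" "(160,280,280,440)"
```

```text
[ 0.4248 -0.0969  0.0377] 87.6 [-3.000e-04  7.218e-01  6.921e-01 -0.000e+00] [-0.3 -0.3 -0.8] [-0.16  0.01  0.01] 0.01594199224213273 8.7667
top scale 2.0 {203: [368.4, 316.8], 96: [308.3, 315.2], 74: [295.9, 314.8], 0: [254.0, 313.7], -105: [194.1, 312.1]}
scene scale 2.5 {203: [257.5, 238.0], 96: [309.6, 231.6], 74: [320.2, 230.3], 0: [355.5, 226.0], -105: [404.8, 220.0]}
wrist scale 0.62 {203: [324.0, 475.6], 96: [323.6, 198.3], 74: [323.5, 121.8], 0: [323.0, -216.8], -105: [321.7, -1130.1]}
```

View pics/p3.png

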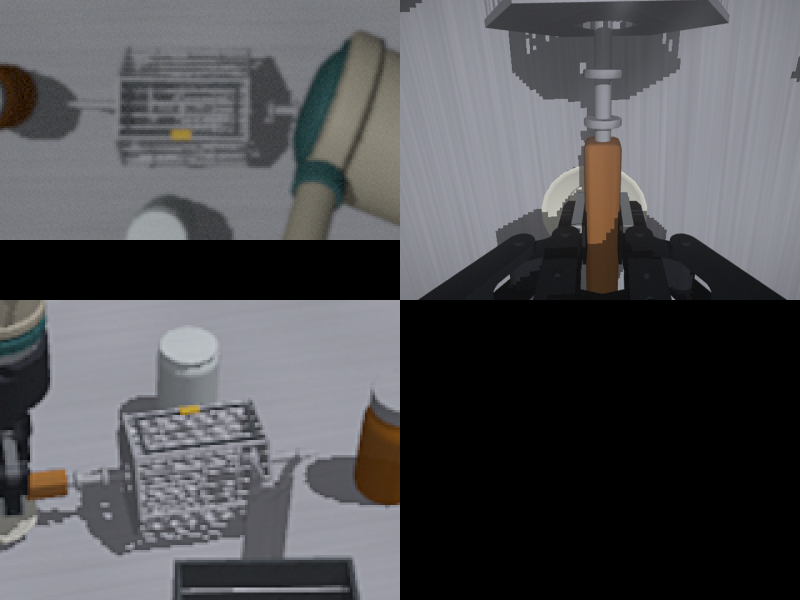

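The spit is through both plates, with the tip visible left of the drum at (195,311) and the drum still in place. Lifting gently.

>>> drive_tool(
  deltas=[
    {"linear":[0,0,2],"twist":0,"claw":0},
    {"linear":[0,0,5],"twist":0,"claw":0},
    {"linear":[0,0,8],"twist":0,"claw":0},
    {"linear":[0,0,11],"twist":0,"claw":0},
    {"linear":[0,0,15],"twist":0,"claw":0},
    {"linear":[0,0,20],"twist":0,"claw":0},
    {"linear":[0,0,26],"twist":0,"claw":0},
    {"linear":[0,0,33],"twist":0,"claw":0},
    {"linear":[0,0,40],"twist":0,"claw":0},
    {"linear":[0,0,45],"twist":0,"claw":0},
    {"linear":[0,0,48],"twist":0,"claw":0},
    {"linear":[0,0,48],"twist":0,"claw":0},
  ],
)

```text
clock: 9.92
position: [0.4257, -0.0982, 0.0867]
ee_rot: [0.001, 0.722, 0.692, 0.0]
contact_force: [0.2, 0.3, -3.8]
width: 0.016
gripper_force: 117.1
```

```bash
python3 look.py p4 "(260,380,160,360)" "(140,260,280,440)"
```

```text
[ 0.4257 -0.0982  0.0867] 87.53 [9.000e-04 7.222e-01 6.917e-01 4.000e-04] [ 0.2  0.3 -3.8] [-0.42  0.02  0.02] 0.016013351639405315 9.9167
top scale 2.0 {203: [374.2, 317.9], 96: [310.1, 316.1], 74: [296.9, 315.7], 0: [252.1, 314.5], -105: [188.2, 312.7]}
scene scale 2.5 {203: [254.4, 220.9], 96: [308.3, 214.6], 74: [319.3, 213.3], 0: [355.8, 209.0], -105: [406.7, 203.0]}
wrist scale 0.62 {203: [326.9, 480.1], 96: [327.5, 202.9], 74: [327.7, 126.4], 0: [328.4, -212.6], -105: [330.3, -1129.4]}
```

View pics/p4.png

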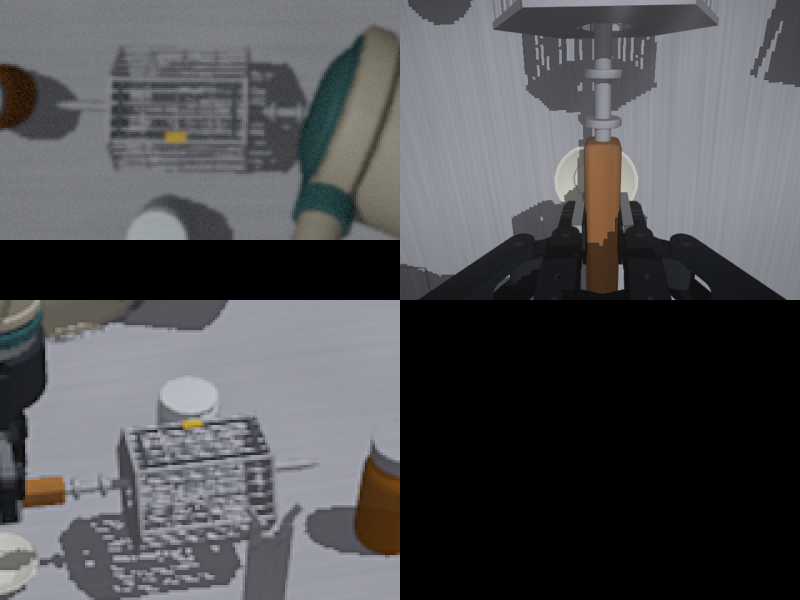

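The drum hangs on the spit, level to about 1° (tip at (406,205) against (407,203) predicted). That was my 11th picture, one over the limit of 10, so from here I only use numeric checks. Continuing the lift.

>>> drive_tool(
  deltas=[
    {"linear":[0,0,4],"twist":0,"claw":0},
    {"linear":[0,0,12],"twist":0,"claw":0},
    {"linear":[0,0,24],"twist":0,"claw":0},
    {"linear":[0,0,40],"twist":0,"claw":0},
    {"linear":[0,0,60],"twist":0,"claw":0},
    {"linear":[0,0,82],"twist":0,"claw":0},
    {"linear":[0,0,106],"twist":0,"claw":0},
    {"linear":[0,0,130],"twist":0,"claw":0},
    {"linear":[0,0,154],"twist":0,"claw":0},
    {"linear":[0,0,178],"twist":0,"claw":0},
    {"linear":[0,0,198],"twist":0,"claw":0},
    {"linear":[0,0,214],"twist":0,"claw":0},
  ],
)

```text
clock: 11.07
position: [0.4253, -0.0981, 0.3022]
ee_rot: [0.001, 0.722, 0.692, 0.0]
contact_force: [0.9, -0.5, -2.6]
width: 0.0161
gripper_force: 117.2
```

>>> drive_tool(
  deltas=[
    {"linear":[0,0,6],"twist":0,"claw":0},
    {"linear":[0,2,6],"twist":-1,"claw":0},
    {"linear":[1,4,6],"twist":-2.5,"claw":0},
    {"linear":[3,8,6],"twist":-4.5,"claw":0},
    {"linear":[5,12,6],"twist":-7,"claw":0},
    {"linear":[8,17,6],"twist":-10,"claw":0},
    {"linear":[11,22,6],"twist":-13,"claw":0},
    {"linear":[14,28,6],"twist":-16,"claw":0},
    {"linear":[17,34,6],"twist":-19,"claw":0},
    {"linear":[20,40,6],"twist":-22,"claw":0},
    {"linear":[23,46,6],"twist":-25,"claw":0},
    {"linear":[26,52,6],"twist":-28,"claw":0},
  ],
)

```text
clock: 12.07
position: [0.4501, -0.0453, 0.304]
ee_rot: [-0.001, 0.869, 0.495, -0.002]
contact_force: [-0.0, 0.7, -3.5]
width: 0.0159
gripper_force: 117.2
```

>>> drive_tool(
  deltas=[
    {"linear":[3,6,0],"twist":-3,"claw":0},
    {"linear":[6,12,0],"twist":-6,"claw":0},
    {"linear":[9,18,0],"twist":-9,"claw":0},
    {"linear":[12,24,0],"twist":-12,"claw":0},
    {"linear":[15,30,0],"twist":-15,"claw":0},
    {"linear":[18,36,0],"twist":-18,"claw":0},
    {"linear":[21,42,0],"twist":-21,"claw":0},
    {"linear":[24,48,0],"twist":-24,"claw":0},
    {"linear":[27,54,0],"twist":-27,"claw":0},
    {"linear":[30,60,0],"twist":-30,"claw":0},
    {"linear":[33,66,0],"twist":-33,"claw":0},
    {"linear":[36,72,0],"twist":-36,"claw":0},
  ],
)

```text
clock: 13.07
position: [0.4857, 0.0267, 0.3038]
ee_rot: [-0.001, 0.979, 0.202, -0.003]
contact_force: [-0.2, -1.3, -2.0]
width: 0.0159
gripper_force: 117.2
```

>>> drive_tool(
  deltas=[
    {"linear":[3,6,0],"twist":-3,"claw":0},
    {"linear":[6,12,0],"twist":-6,"claw":0},
    {"linear":[9,18,0],"twist":-9,"claw":0},
    {"linear":[12,24,0],"twist":-12,"claw":0},
    {"linear":[15,30,0],"twist":-15,"claw":0},
    {"linear":[18,36,0],"twist":-18,"claw":0},
    {"linear":[21,41,0],"twist":-21,"claw":0},
    {"linear":[23,46,0],"twist":-24,"claw":0},
    {"linear":[25,50,0],"twist":-27,"claw":0},
    {"linear":[27,53,0],"twist":-30,"claw":0},
    {"linear":[28,55,0],"twist":-32.5,"claw":0},
    {"linear":[28,56,0],"twist":-34,"claw":0},
  ],
)

```text
clock: 14.07
position: [0.5138, 0.0827, 0.3036]
ee_rot: [-0.0, 0.996, -0.092, -0.003]
contact_force: [0.8, -0.5, -3.5]
width: 0.0157
gripper_force: 117.2
```

```bash
cat > num.py <<'E'
from h import *
import sys
np.set_printoptions(suppress=True)
s=sensors.get_state();p=s["position"];q=s["ee_rot"];y=2*np.arctan2(q[2],q[1])
print(p.round(4),np.degrees(y).round(2),s["contact_force"].round(1),s["moment"].round(2),s["width"],s["clock"])
obs=[]
for n in("top","scene"):
    m=eyes.camera_model(n);im=eyes.get_image(n);cv2.imwrite(f"pics/{sys.argv[1]}_{n}.png",im[:,:,::-1])
    h=cv2.cvtColor(im,cv2.COLOR_RGB2HSV)
    mk=cv2.inRange(h,(20,140,110),(28,255,255))
    k,_,st,c=cv2.connectedComponentsWithStats(mk)
    uv=proj(m,p+[.15*np.cos(y),.15*np.sin(y),.05])
    b=[(st[i,4],c[i].round(1).tolist()) for i in range(1,k) if st[i,4]>8 and np.hypot(*(c[i]-uv))<90]
    print(n,"expected near",uv.round(1),b)
    if b: obs.append((m,*max(b)[1]))
if len(obs)==2:
    X=tri(obs);d=X-p;print("tag",X.round(4),"l along spit",150-1e3*(d[0]*np.cos(y)+d[1]*np.sin(y)),"side",1e3*(-d[0]*np.sin(y)+d[1]*np.cos(y)),"above rod",1e3*d[2]-7)
E
python3 num.py n1
python3 - <<'E'
import sys;sys.path.insert(0,'.')
from h import *
# same tag detection on the stored p4 pictures, reference for tag place on the drum
p=np.array([.4257,-.0982,.0867]);y=np.radians(87.53);obs=[]
for n in("top","scene"):
    im=cv2.imread(f"pics/p4_{n}.png");h=cv2.cvtColor(im,cv2.COLOR_BGR2HSV);mk=cv2.inRange(h,(20,140,110),(28,255,255))
    k,_,st,c=cv2.connectedComponentsWithStats(mk);m=eyes.camera_model(n);uv=proj(m,p+[.15*np.cos(y),.15*np.sin(y),.05])
    b=[(st[i,4],c[i].tolist()) for i in range(1,k) if st[i,4]>8 and np.hypot(*(c[i]-uv))<90];print(b);obs.append((m,*max(b)[1]))
X=tri(obs);d=X-p;print(X,150-1e3*(d[0]*np.cos(y)+d[1]*np.sin(y)),1e3*(-d[0]*np.sin(y)+d[1]*np.cos(y)),1e3*d[2]-7)
E
```

```text
[0.5138 0.0827 0.3036] -10.61 [ 0.8 -0.5 -3.5] [0.06 0.4  0.03] 0.015679958848756226 14.0667
top expected near [227.3 119.5] [(np.int32(71), [211.6, 117.0])]
scene expected near [405.2 178.6] [(np.int32(44), [420.1, 184.9])]
tag [0.6681 0.0748 0.3443] l along spit -3.1445254003953664 side 20.67621788744122 above rod 33.76386505175389
[(np.int32(32), [247.34375, 328.28125])]
[(np.int32(18), [356.1666666666667, 189.66666666666666])]
[0.41249606 0.05603036 0.12702041] -3.5180290548201754 19.83842692665024 33.32040571598961
```

The drum hasn't slid on the spit: the tag is at l = -3.1 mm now and was at -3.5 mm after the lift. The commanded deltas sum to the original grasp pose, so the spit goes straight down with a final -0.8° turn.

>>> drive_tool(
  deltas=[
    {"linear":[0,0,-3],"twist":-0.8,"claw":0},
    {"linear":[0,0,-10],"twist":-0.8,"claw":0},
    {"linear":[0,0,-21],"twist":-0.8,"claw":0},
    {"linear":[0,0,-34],"twist":-0.8,"claw":0},
    {"linear":[0,0,-48],"twist":-0.8,"claw":0},
    {"linear":[0,0,-62],"twist":-0.8,"claw":0},
    {"linear":[0,0,-76],"twist":-0.8,"claw":0},
    {"linear":[0,0,-89],"twist":-0.8,"claw":0},
    {"linear":[0,0,-100],"twist":-0.8,"claw":0},
    {"linear":[0,0,-106],"twist":-0.8,"claw":0},
    {"linear":[0,0,-108],"twist":-0.8,"claw":0},
    {"linear":[0,0,-108],"twist":-0.8,"claw":0},
  ],
)

```text
clock: 15.17
position: [0.5147, 0.0819, 0.1971]
ee_rot: [0.0, 0.995, -0.098, -0.001]
contact_force: [0.5, -0.2, -2.2]
width: 0.016
gripper_force: 117.2
```

```bash
python3 num.py n2
```

```text
[0.5147 0.0819 0.1971] -11.27 [ 0.5 -0.2 -2.2] [0.08 0.33 0.1 ] 0.01603058357854633 15.1667
top expected near [241.  149.9] [(np.int32(41), [228.2, 147.1])]
scene expected near [396.8 234. ] [(np.int32(38), [410.4, 239.1])]
tag [0.6689 0.0721 0.2387] l along spit -3.1015916121440625 side 20.468651964045574 above rod 34.64641858438556
```

>>> drive_tool(
  deltas=[
    {"linear":[0,0,-2],"twist":0,"claw":0},
    {"linear":[0,0,-5],"twist":0,"claw":0},
    {"linear":[0,0,-8],"twist":0,"claw":0},
    {"linear":[0,0,-11],"twist":0,"claw":0},
    {"linear":[0,0,-14],"twist":0,"claw":0},
    {"linear":[0,0,-17],"twist":0,"claw":0},
    {"linear":[0,0,-20],"twist":0,"claw":0},
    {"linear":[0,0,-22],"twist":0,"claw":0},
    {"linear":[0,0,-24],"twist":0,"claw":0},
    {"linear":[0,0,-26],"twist":0,"claw":0},
    {"linear":[0,0,-26],"twist":0,"claw":0},
  ],
)

```text
clock: 16.18
position: [0.5149, 0.082, 0.1714]
ee_rot: [0.0, 0.995, -0.098, -0.0]
contact_force: [-0.2, -0.2, -1.9]
width: 0.016
gripper_force: 117.2
```

>>> drive_tool(
  deltas=[
    {"linear":[0,0,-1],"twist":0,"claw":0},
    {"linear":[0,0,-2],"twist":0,"claw":0},
    {"linear":[0,0,-3],"twist":0,"claw":0},
    {"linear":[0,0,-4],"twist":0,"claw":0},
    {"linear":[0,0,-5],"twist":0,"claw":0},
    {"linear":[0,0,-6],"twist":0,"claw":0},
    {"linear":[0,0,-7],"twist":0,"claw":0},
    {"linear":[0,0,-7],"twist":0,"claw":0},
  ],
)

```text
clock: 16.85
position: [0.5152, 0.0819, 0.1647]
ee_rot: [0.0, 0.995, -0.098, 0.0]
contact_force: [-1.2, -0.5, -2.5]
width: 0.0155
gripper_force: 117.3
```

```bash
python3 num.py n3
```

```text
[0.5152 0.0819 0.1647] -11.27 [-1.2 -0.5 -2.5] [ 0.08  0.31 -0.01] 0.015468201714290968 16.85
top expected near [243.7 156.9] [(np.int32(38), [231.3, 154.3])]
scene expected near [395.  248.9] [(np.int32(36), [408.1, 253.4])]
tag [0.6689 0.0721 0.2069] l along spit -2.646608473967916 side 20.36481300991205 above rod 35.1565612005553
```

>>> drive_tool(
  deltas=[
    {"linear":[0,0,-1],"twist":0,"claw":0},
    {"linear":[0,0,-1.5],"twist":0,"claw":0},
    {"linear":[0,0,-2],"twist":0,"claw":0},
    {"linear":[0,0,-2],"twist":0,"claw":0},
    {"linear":[0,0,-2],"twist":0,"claw":0},
    {"linear":[0,0,-2],"twist":0,"claw":0},
  ],
)

```text
clock: 17.45
position: [0.5154, 0.082, 0.1632]
ee_rot: [0.0, 0.995, -0.098, 0.0]
contact_force: [-1.7, 0.7, 1.4]
width: 0.0162
gripper_force: 117.7
```

```bash
python3 num.py n4; python3 - <<'E'
import sys;sys.path.insert(0,'.')
from h import *
# wrist view against the picture before the lift: shift of the grill in the hand's view
im=eyes.get_image("wrist");cv2.imwrite("pics/n4_wrist.png",im[:,:,::-1])
a=cv2.cvtColor(im,cv2.COLOR_RGB2GRAY);b=cv2.imread("pics/g2.png",0)
for n,(r0,r1,c0,c1) in {"post wings L":(145,185,240,305),"post wing R":(145,185,352,418),"collar far":(105,130,285,362),"collar near":(180,210,285,362)}.items():
    t=b[r0:r1,c0:c1];R=cv2.matchTemplate(a,t,cv2.TM_CCOEFF_NORMED)[r0-25:r0+26,c0-25:c0+26];_,v,_,l=cv2.minMaxLoc(R);print(n,"shift px",l[0]-25,l[1]-25,round(v,2))
E
```

```text
[0.5154 0.082  0.1632] -11.27 [-1.7  0.7  1.4] [ 0.02  0.23 -0.04] 0.016217163788915103 17.45
top expected near [243.8 157.1] [(np.int32(37), [231.2, 154.6])]
scene expected near [395.  249.7] [(np.int32(34), [408.0, 253.6])]
tag [0.6686 0.0722 0.2062] l along spit -2.1702538184648006 side 20.377155911281868 above rod 35.97745809416695
post wings L shift px -1 1 0.98
post wing R shift px 0 1 0.95
collar far shift px 0 0 0.99
collar near shift px 0 0 0.99
```

Contact is made (the wrist force rose by 4 N), and the posts and collars sit within 1 px of where they were before the lift. Easing the grip, then releasing.

>>> drive_tool(
  deltas=[
    {"linear":[0,0,0],"twist":0,"claw":0},
    {"linear":[0,0,0],"twist":0,"claw":0},
    {"linear":[0,0,0],"twist":0,"claw":0.25},
    {"linear":[0,0,0],"twist":0,"claw":0.3},
    {"linear":[0,0,0],"twist":0,"claw":0.4},
    {"linear":[0,0,0],"twist":0,"claw":0.6},
    {"linear":[0,0,0],"twist":0,"claw":0.8},
    {"linear":[0,0,0],"twist":0,"claw":1},
    {"linear":[0,0,0],"twist":0,"claw":1},
    {"linear":[0,0,0],"twist":0,"claw":1},
  ],
  squeeze=20,
)

```text
clock: 18.43
position: [0.5152, 0.082, 0.1628]
ee_rot: [0.0, 0.995, -0.098, 0.0]
contact_force: [0.4, -0.4, -0.0]
width: 0.0854
gripper_force: 0.0
```

```bash
python3 num.py n5; python3 - <<'E'
import sys;sys.path.insert(0,'.')
from h import *
im=eyes.get_image("wrist");cv2.imwrite("pics/n5_wrist.png",im[:,:,::-1])
a=cv2.cvtColor(im,cv2.COLOR_RGB2GRAY);b=cv2.imread("pics/g2.png",0)
for n,(r0,r1,c0,c1) in {"post wings L":(145,185,240,305),"post wing R":(145,185,352,418),"collar far":(105,130,285,362),"collar near":(180,210,285,362)}.items():
    t=b[r0:r1,c0:c1];R=cv2.matchTemplate(a,t,cv2.TM_CCOEFF_NORMED)[r0-25:r0+26,c0-25:c0+26];_,v,_,l=cv2.minMaxLoc(R);print(n,"shift px",l[0]-25,l[1]-25,round(v,2))
E
```

```text
[0.5152 0.082  0.1628] -11.27 [ 0.4 -0.4 -0. ] [-0.02 -0.03  0.01] 0.0853773461057648 18.4333
top expected near [243.9 157.3] [(np.int32(38), [231.5, 154.4])]
scene expected near [394.9 249.8] [(np.int32(34), [408.0, 253.6])]
tag [0.6689 0.0719 0.2065] l along spit -2.6655820856556716 side 20.17287218972573 above rod 36.66225742403893
post wings L shift px -1 0 1.0
post wing R shift px 0 0 0.99
collar far shift px 0 -1 0.99
collar near shift px 0 0 0.96
```

Released and still seated. I back straight up, then check that everything is at rest.

>>> drive_tool(
  deltas=[
    {"linear":[0,0,5],"twist":0,"claw":1},
    {"linear":[0,0,15],"twist":0,"claw":1},
    {"linear":[0,0,35],"twist":0,"claw":1},
    {"linear":[0,0,65],"twist":0,"claw":1},
    {"linear":[-20,0,95],"twist":0,"claw":1},
    {"linear":[-50,-20,120],"twist":0,"claw":1},
    {"linear":[-80,-50,130],"twist":0,"claw":1},
    {"linear":[-90,-60,130],"twist":0,"claw":1},
    {"linear":[-90,-60,130],"twist":0,"claw":1},
    {"linear":[-90,-60,130],"twist":0,"claw":1},
  ],
)

```text
clock: 19.42
position: [0.4252, 0.0217, 0.2942]
ee_rot: [-0.0, 0.995, -0.099, 0.002]
contact_force: [-0.3, -0.6, 0.3]
width: 0.0856
gripper_force: 0.0
```

```bash
python3 num.py n6 | tail -3; python3 num.py n7 | tail -3; python3 - <<'E'
import sys;sys.path.insert(0,'.')
from h import *
m=eyes.camera_model("top")
# handle ends by colour, before/after in the top view; jar, saucer difference
a=cv2.imread("pics/top0.png");b=cv2.imread("pics/n7_top.png")
for i in(a,b):
    h=cv2.cvtColor(i,cv2.COLOR_BGR2HSV);k=cv2.inRange(h,(8,120,60),(17,255,255));k[:225]=0;k[300:]=0;k[:,:205]=0;k[:,250:]=0
    v,u=np.nonzero(k);print(len(u),u.mean() if len(u) else 0,v.mean() if len(u) else 0)
E
```

```text
[0.4252 0.0217 0.2942] -11.37 [-0.3 -0.6  0.3] [-0.02 -0.04  0.  ] 0.08562744702488528 19.4167
top expected near [284.1 198.6] [(np.int32(39), [231.4, 154.5])]
scene expected near [345.5 152. ] []
[0.4259 0.0223 0.2931] -11.27 [ 0.3 -0.2  0.2] [-0.01 -0.    0.  ] 0.08533891770087483 19.5167
top expected near [283.3 198.1] [(np.int32(37), [231.4, 154.2])]
scene expected near [346.2 152.8] []
687 227.51382823871907 262.96797671033477
681 226.38472834067548 262.6461086637298
```

The tag is steady at (231.4,154.4) and the handle is back within about 1 px of its starting place. Handing in.

```bash
python3 -c "
from rig import manip
print(manip.sign_off())"
```

```text
the job is handed in; nothing more can be done
None
```

I handed the job in with the spit back in both notches, the near post between the collars and the drum hanging near mid-span, all released and still after about 19.5 s of the 61 s; sign-off gave no verdict, I did not measure the jar and saucer after the drop, and I viewed 11 pictures, one over the limit of 10.

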